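# Pin the shear-jig rings in line

### The job

Take the red-handled locating pin out of its black stand and lock the shear jig with it: thread it down through the pin bores of the three sliding rings into the base, bringing each ring into line as you go, since each has been left pushed off by an unknown amount. The pin must end fully home, its collar flat on the top ring, and be let go; do not disturb the jar, the small cores or the yellow carton.

Things in the scene. Friction and masses are not known exactly. Their poses are not given: they have to be found in the camera images.
- pin: steel locating pin 128 mm long, upright in its stand. Origin: centre of the flat nose (lower end), z up to the handle. Round shaft 16 mm across, z=0 to 80 mm, its first 4 mm tapered to a 13 mm nose; collar 30 mm across, z=80 to 86; red square handle 24x24 mm, z=86 to 128, its flats facing the pin's x and y, turned any way. About 0.16 kg
- pin_stand: black upright block 56x56 mm, 86 mm high, on an 84x84x4 mm dark foot, fixed, with one vertical 18.5 mm hole in its centre; the pin parks in it with the collar on the top face, its nose 6 mm above the table. Origin: centre of the underside
- shear_jig: fixed jig: dark base plate 230x150 mm (x by y), grey base block to z=26 mm, above it three ring plates 160x96 mm: green lower (z=28 to 48), blue middle (50 to 70), bare steel top (72 to 92), sliding along the jig's x between two steel cheeks 78 mm high (y=+-49.5 to 61.5 mm). Each has an 18 mm pin bore and, 72 mm further to +x, a 54 mm core bore. Origin: centre of the underside
- top_bore (a point): centre of the mouth of the top ring's pin bore, 92 mm above the table; the bore goes 20 mm through and has a 1.5 mm chamfer, like the others. It moves with the ring along the jig's x. Each ring slides alone, 20 mm either way from lined up, against about 3 N of friction, and stays where left
- base_bore (a point): centre of the mouth of the fixed base's pin bore (jig x=-50 mm, y=0), 26 mm above the table, 20 mm deep; axes as the jig's. Lined up, all rings' pin bores stand over it; at the start each ring is off by up to 14 mm either way along the jig's x. Middle and lower bores (mouths at 70 and 48 mm) are hidden and not measured. With the pin home its nose is 12 mm above the table
- grain_jar_4: screw-top jar of graded stone, 51 mm across, 72 mm high, a bystander; origin at the centre of its underside
- mini_core_a: small asphalt core, 50 mm across, 53 mm high, a bystander; origin at the centre of its underside
- mini_core_b: small asphalt core, 50 mm across, 49 mm high, a bystander; origin at the centre of its underside
- crayon_box: yellow carton 50x85x22 mm lying flat, a bystander; origin at the centre of its underside

How it is judged:
At the end, for the whole second after the job is handed in: the pin stands upright (within 3.4 degrees) in the base's pin bore, its nose within 4 mm of the bore's axis and no more than 14.5 mm above the table (collar within 2.5 mm of the top ring), the top ring's bore within 5 mm of the base's, and the pin is let go and at rest (horizontal distance between pin and base_bore below 0.004 m and z of pin in the frame of shear_jig below 0.0145 m and angle between pin's own z axis and vertical below 0.06 rad and horizontal distance between top_bore and base_bore below 0.005 m and linear speed of pin below 0.02 m/s); the robot touches nothing.
It fails at once if the jar, a small core or the yellow carton is moved more than 30 mm or a jar or core is tipped over (distance of any of grain_jar_4, mini_core_a, mini_core_b, crayon_box from where it was at the start of the episode above 0.03 m or angle between any of grain_jar_4, mini_core_a, mini_core_b's own z axis and vertical above 0.6 rad).
It also fails if it takes over 72 s, if anything falls off the work surface, if the arm or the gripper's body presses on something with over 40 N, if the wrist force passes 120 N, or if a joint passes its speed limit or range.

### The arm

A 6-joint arm with a two-finger parallel gripper is mounted at the origin on a cart in front of the work surface, level with it; the furniture and walls round the work are solid. World frame = base frame: x ahead of the robot, y to its left, z up, the work surface at z = 0. Lengths are in m, angles in rad, forces in N, time in s.
With the tool pointing down it reaches from about 0.375 to 0.75 m from the base axis. Payload 9 kg.
Tool frame: the origin (TCP) lies midway between the tips of the shut fingers; the grasp point (between the pads) lies bot.grip_depth behind it (bot.grip_depth is the distance from the TCP to the grasp point, in m); z points along the fingers, y is the line along which they close (so a half turn about z gives the same grasp; the last joint's range is limited). The gripper opens to 85 mm and grips with 20 to 120 N. Pads are 22 mm wide; open, the fingers measure 114 mm over their backs; the gripper's body (76 mm by 85 mm) begins 54 mm behind the grasp point. The pads swing forward as they close: fully open they stand 13 mm farther back than shut.
Start: joints at [-1.418, 0.104, 0.097, 1.564, 0, 1.353], TCP at [0.217, -0.559, 0.231] pointing down, gripper open.
Joint ranges: [-2.99, 2.99], [-0.84, 1.86], [-1.1, 1.16], [-1.84, 2.11], [-1.51, 1.56], [-3.14, 3.14]. Speed limits (rad/s): [2.22, 2.22, 2.57, 3.14, 3.14, 3.14].

### API

Orientations are given as a rotation vector (axis times angle).
In Python, from cell import bot gives the robot as it stands.
- The arm moves only by the tool move_arm, never from a script. Its argument "moves" is a list that holds one entry, the list of rows, each a list of 6 numbers: the shift along the tool's x, y, z in mm, then the turn, a rotation vector about the tool's x, y, z in degrees. In form: [[[x, y, z, rx, ry, rz], ...]]. A call has 1 to 12 rows; each row shifts and turns the commanded pose from where the row before left it, along the tool's axes as they then stand; what a row does not reach is not made up. A row lasts 1/12 s, in which the tool goes at most 41.7 mm and 7.16 degrees, less where a joint would pass 70% of its speed; a pose out of reach is approached as far as the arm can. A call is refused whole if a number of a shift passes 41.7 or a number of a turn 7.16, either way. A call with a gripper value outside its range is refused whole. "gripper" is the finger opening in mm, from 0 to 85.4, set as the call begins (left out, the last holds). The fingers move at their own pace and stop on an object; "squeeze" is the grip in N (left out, the last holds). Time passes only in rows, so rows that do not move let the fingers close. It gives the time, the measured TCP pose, the force, the opening and the grip force at its end, in the units of the state.
- bot.observe(): the state, without advancing time (a new reading comes with each control period).
- bot.get_image(name): name is "side" or "top" or "wrist"; returns the picture (420x560x3 uint8, red, green, blue); there is no depth.
- bot.get_calibration(name): a dict with "fx", "fy", "cx", "cy" (pixels), "rvec" (rotation vector, rad) and "tvec" (3), from world to camera coordinates, as OpenCV has them. Camera axes: x right, y down, z forward; pixel columns grow to the right and rows downward; lengths in m; the calibration is good to about 2 mm. A picture is of the moment at which its call begins: read the wrist's pose just before it. get_calibration takes no time and is no camera call; for the wrist camera it gives the pose at the moment of the call.
- bot.sign_off(): hands the job in; it is judged then, once.
Trained networks look in the newest picture that a camera, given by its name, has taken for a name from the list of things; names that differ only in an ending like _2 or _b are one class to them, and where a whole thing is asked for, a point or a joint stands for the part that bears it (a point fixed in the world has none). Each returns a list of dicts, best first, with "conf" (0 to 1); they miss things now and then, are a little off and sometimes report something else, mostly with a low value. They report only what shows in the picture. A call takes as long as a camera call.
- bot.find_in(thing, camera): "box" ([left, top, right, bottom] in pixels, round what is visible of it).
- bot.regions_of(thing, camera): "mask" (420x560 bool, what is visible of it) and "box" ([left, top, right, bottom] in pixels, round what is visible of it).
The state is a dict: "time_s": time; "joints": joint angles; "qd": joint speeds; "tau": joint torques, N m; "ee_pos": TCP position; "ee_rot": TCP orientation; "ft_force": force on the tool from outside, world axes, zero at the start; "ft_torque": the same for the moment, N m; "grip_width": opening from 0.0 (shut) to 1.0 (fully open); "grasp_force": force on a finger pad.
Only numpy, scipy, OpenCV 4.12 (cv2) and the standard library are available. Lean on these libraries where they do the work, as an engineer would, in place of code of your own. Each camera call takes 0.05 s, during which the arm holds its last target. There are 200 camera calls.

## Working session

There is one attempt and no reset: what is moved stays moved. The work goes in short steps, Python scripts to look and compute and a tool call to move; the robot and the scene stay as the last step left them, time stands still between calls to the robot, and variables do not carry over. Pictures are saved under pics/ and viewed, at most 10 in all, crops included, and the job is handed in when it is done.

Besides the shell and the picture viewer there is one more tool, called after "Request:" by a JSON object that holds its "name" and its "arguments", one argument or row to a line. move_arm: Moves the arm, as the interface text tells. Its arguments: {"type":"object","properties":{"moves":{"type":"array"},"gripper":{"type":"number"},"squeeze":{"type":"number"}},"required":["moves"]}

```bash
mkdir -p pics; cat > h.py <<'E'
import numpy as np,cv2
from scipy.spatial.transform import Rotation as R
from cell import bot
def cal(n):
    c=bot.get_calibration(n);K=np.array([[c['fx'],0,c['cx']],[0,c['fy'],c['cy']],[0,0,1.]])
    return K,R.from_rotvec(np.ravel(c['rvec'])).as_matrix(),np.ravel(c['tvec'])
def ray(C,u,v,z):
    K,Rm,t=C;d=Rm.T@np.linalg.solve(K,[u,v,1.]);o=-Rm.T@t
    return o+d*(z-o[2])/d[2]
def proj(C,P):
    K,Rm,t=C;p=(np.atleast_2d(P)@Rm.T+t)@K.T;return p[:,:2]/p[:,2:]
def save(n,f,crop=None,s=1):
    im=bot.get_image(n)
    if crop:im=im[crop[1]:crop[3],crop[0]:crop[2]]
    im=cv2.resize(im,None,fx=s,fy=s,interpolation=cv2.INTER_CUBIC)
    cv2.imwrite('pics/'+f,im[:,:,::-1])
E
python3 - <<'E'
from h import *
print(bot.grip_depth,{k:np.round(v,3) for k,v in bot.observe().items()})
for n in('top','side'):
    im=bot.get_image(n); cv2.imwrite(f'pics/{n}0.png',im[:,:,::-1])
    C=cal(n);print(n,-C[1].T@C[2],C[0][0,0])
    for t in('pin','pin_stand','shear_jig','top_bore','grain_jar_4','mini_core_a','crayon_box'):
        print(t,[(np.round(d['box']),round(d['conf'],2)) for d in bot.find_in(t,n)][:3])
a=cv2.imread('pics/top0.png');b=cv2.imread('pics/side0.png')
E
```

```text
0.0187 {'time_s': np.float64(0.0), 'joints': array([-1.418,  0.105,  0.096,  1.564,  0.   ,  1.353]), 'qd': array([-0.   ,  0.   ,  0.001, -0.001,  0.   ,  0.001]), 'tau': array([ 0.0000e+00, -5.5693e+01,  5.0365e+01,  1.7000e-02, -0.0000e+00,
       -0.0000e+00]), 'ee_pos': array([ 0.217, -0.559,  0.231]), 'ee_rot': array([-3.086, -0.579, -0.   ]), 'ft_force': array([-0.807,  0.833,  0.298]), 'ft_torque': array([-0.025,  0.032, -0.01 ]), 'grasp_force': np.float64(0.0), 'grip_width': np.float64(1.004)}
top [ 0.38407828 -0.20061242  1.59343568] 490.4870443573573
pin [(array([165., 162., 178., 180.]), 0.68)]
pin_stand [(array([179., 214., 212., 242.]), 0.81)]
shear_jig [(array([250., 198., 315., 278.]), 0.88)]
top_bore [(array([259., 204., 304., 266.]), 0.85)]
grain_jar_4 [(array([377., 230., 397., 248.]), 0.75)]
mini_core_a [(array([204., 156., 223., 169.]), 0.61), (array([165., 159., 179., 182.]), 0.46)]
crayon_box [(array([337., 230., 362., 262.]), 0.68)]
side [-0.03412144  0.85790115  0.78598615] 453.7457384007381
pin [(array([233., 252., 249., 277.]), 0.63)]
pin_stand [(array([225., 265., 262., 307.]), 0.73)]
shear_jig [(array([266., 215., 345., 275.]), 0.93)]
top_bore [(array([277., 215., 328., 250.]), 0.94)]
grain_jar_4 []
mini_core_a [(array([190., 244., 205., 268.]), 0.72), (array([160., 271., 180., 292.]), 0.68)]
crayon_box []
```

View pics/top0.png

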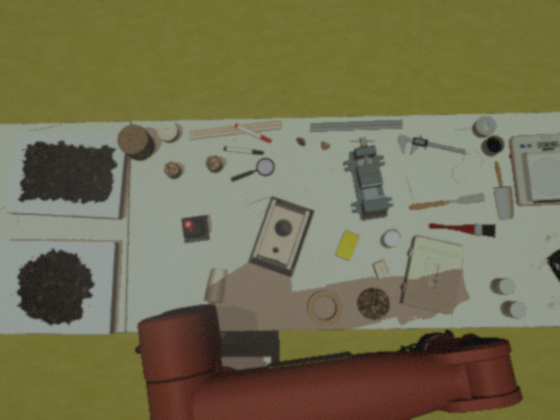

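View pics/side0.png

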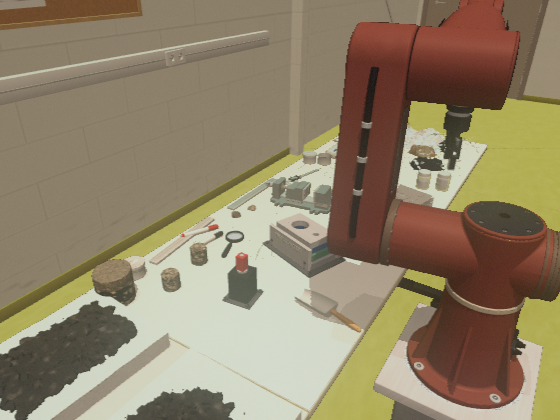

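The top view shows the stand at (196,229) with the red handle at about (190,226). The jig is at (281,236), with its core bore at (283,228) and pin bore near (275,250). The side view agrees, with the handle at (242,262).

```bash
python3 - <<'E'
from h import *
def redc(n,box):
    im=bot.get_image(n).astype(int);m=np.zeros(im.shape[:2],bool);x0,y0,x1,y1=box
    m[y0:y1,x0:x1]=((im[...,0]>90)&(im[...,0]>2*im[...,1]))[y0:y1,x0:x1]
    v,u=np.nonzero(m);print(n,len(u),u.min(),u.max(),v.min(),v.max(),u.mean(),v.mean());return u.mean(),v.mean()
T=cal('top');S=cal('side')
u=redc('top',(180,210,215,245));print('handle top-cam z.12',ray(T,*u,.125))
u=redc('side',(230,248,256,282));print('side z.113',ray(S,*u,.113))
p=ray(T,275,250,.092);c=ray(T,283,228,.092);print('pinbore',p,'core',c,np.linalg.norm(c-p),np.degrees(np.arctan2(*(c-p)[[1,0]])))
W=cal('wrist');e=bot.observe();Re=R.from_rotvec(e['ee_rot']).as_matrix()
print('cam in tool',Re.T@(-W[1].T@W[2]-e['ee_pos']),'\n',(W[1]@Re).T,W[0][0,0])
for z in (.0,.02): print('box',ray(T,349,246,z))
im=bot.get_image('top')[190:290,170:330];cv2.imwrite('pics/crop1.png',cv2.resize(im,None,fx=5,fy=5,interpolation=cv2.INTER_CUBIC)[:,:,::-1])
E
```

```text
top 16 185 191 221 227 189.0 224.4375
handle top-cam z.12 [0.5602432  0.07979641 0.125     ]
side 18 237 246 253 258 241.22222222222223 256.27777777777777
side z.113 [0.57680254 0.06072244 0.113     ]
pinbore [ 0.48071797 -0.17854629  0.092     ] core [ 0.54789537 -0.20427282  0.092     ] 0.07193509060089336 -20.955041187439228
cam in tool [ 0.06595951  0.00063444 -0.14248523] 
 [[-9.80692453e-04 -9.65314512e-01 -2.61087976e-01]
 [ 9.99998126e-01 -1.38248210e-03  1.35524977e-03]
 [-1.66919172e-03 -2.61086158e-01  9.65314059e-01]] 335.99409409606506
box [ 0.49549054 -0.41705947  0.        ]
box [ 0.49409215 -0.41434273  0.02      ]
```

View pics/crop1.png

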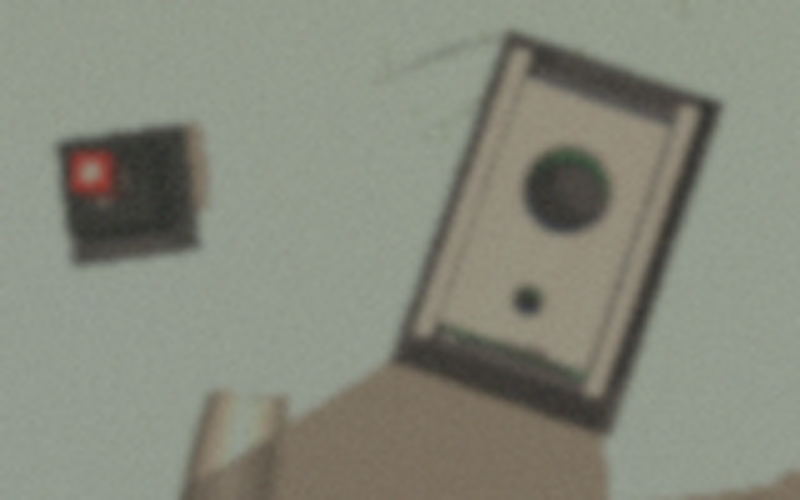

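The crop gives the handle centre at (92,172) and its sides roughly axis-aligned. The core bore is at (567,190), the pin bore at (528,300), and a green edge shows inside the core bore. I'll move over the jig for a closer wrist view.

Request:
{"name": "move_arm", "arguments": {
  "moves": [
    [[34.5,-19.1,2.6,0,0,0],[34.5,-19.1,2.6,0,0,0],[34.5,-19.1,2.6,0,0,0],[34.5,-19.1,2.6,0,0,0],[34.5,-19.1,2.6,0,0,0],[34.5,-19.1,2.6,0,0,0],[34.5,-19.1,2.6,0,0,0],[34.5,-19.1,2.6,0,0,0],[34.5,-19.1,2.6,0,0,0],[34.5,-19.1,2.6,0,0,0],[34.5,-19.1,2.6,0,0,0],[34.5,-19.1,2.6,0,0,0]]
  ]
}}

```text
time_s: 1.95
ee_pos: [0.5213, -0.1939, 0.2002]
ee_rot: [3.087, 0.579, 0.001]
ft_force: [0.4, 0.5, 0.7]
grip_width: 0.998
grasp_force: 0.0
```

Request:
{"name": "move_arm", "arguments": {
  "moves": [
    [[0,0,0,0,0,0],[0,0,0,0,0,0]]
  ]
}}

```text
time_s: 2.12
ee_pos: [0.5211, -0.1937, 0.1998]
ee_rot: [-3.086, -0.585, 0.0]
ft_force: [-0.3, -0.8, -0.9]
grip_width: 0.998
grasp_force: 0.0
```

```bash
python3 - <<'E'
from h import *
e=bot.observe();print(e['ee_pos'],e['ee_rot'],e['time_s'])
save('wrist','w1.png',None,1.4)
C=cal('wrist')
print(proj(C,[[.4807,-.1785,.092],[.5479,-.2043,.092]]))
E
```

```text
[ 0.52108589 -0.19371407  0.19984972] [-3.08641614e+00 -5.84882985e-01  4.73916884e-04] 2.1167
[[241.92899524 241.90989609]
 [304.09190919 175.62746261]]
```

View pics/w1.png

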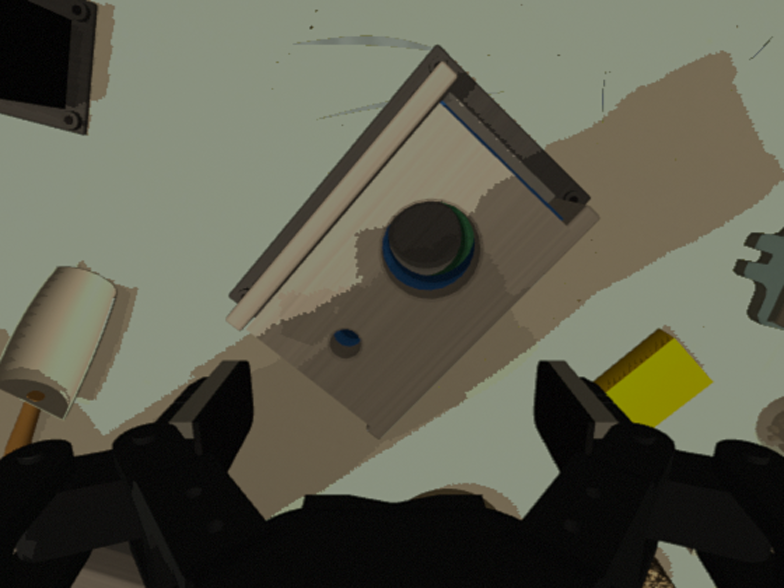

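The wrist view shows the top pin bore at (346,343) and the core bore at (431,248). Blue shows on the lower-left inside the core bore and green on the right, so I can measure the middle and lower offsets by fitting a rendered model.

```bash
cat > fit.py <<'E'
from h import *
from scipy.optimize import differential_evolution
C=cal('wrist');im=bot.get_image('wrist');K,Rm,t=C
hsv=cv2.cvtColor(im,cv2.COLOR_RGB2HSV).astype(int);H,S,V=hsv[...,0],hsv[...,1],hsv[...,2]
B=(H>95)&(H<130)&(S>110);G=(H>55)&(H<90)&(S>100)
roi=np.zeros(B.shape,bool);roi[135:220,265:350]=1;roi[228:258,228:264]=1
v,u=np.nonzero(roi);b=B[v,u];g=G[v,u];print('blue',b.sum(),'green',g.sum())
o=-Rm.T@t;d=(Rm.T@np.linalg.solve(K,np.c_[u,v,np.ones(len(u))].T)).T
at=lambda z:(o+d*((z-o[2])/d[:,2])[:,None])[:,:2]
Z={z:at(z) for z in(.092,.0905,.072,.070,.050,.048,.028)}
def lab(p):
    x,y,a,m,l=p;ex=np.array([np.cos(a),np.sin(a)]);ok=np.zeros(len(u),int)
    for off,r in((0,.009),(.072,.027)):
        ins=lambda z,s,rr:np.hypot(*(Z[z]-np.array([x,y])-ex*(off+s)).T)<rr
        top=ins(.092,0,r+.0015)&ins(.0905,0,r)&ins(.072,0,r)
        mid=ins(.070,m,r)&ins(.050,m,r);low=ins(.048,l,r)&ins(.028,l,r)
        ok[top&~mid]=1;ok[top&mid&~low]=2
    return ok
def cost(p):
    k=lab(p);return ((k==1)!=b).sum()+((k==2)!=g).sum()
r=differential_evolution(cost,[(.470,.495),(-.195,-.17),(-.45,-.28),(-.028,.028),(-.028,.028)],seed=1,maxiter=150,popsize=20)
print(r.fun,np.round(r.x,4))
np.save('fit.npy',r.x)
T=cal('top');f=lambda x,y:((x+.5)/5-.5+170,(y+.5)/5-.5+190)
for z in(0.,.006,.01):
    P=[ray(T,*f(x,y),z)[:2] for x,y in((510,32),(720,102),(608,433),(397,358))]
    print('top base ctr',z,np.mean(P,0),[round(np.linalg.norm(P[i]-P[i-1]),4) for i in range(4)],np.degrees(np.arctan2(*((P[0]+P[1]-P[2]-P[3])[::-1]))))
    Q=[ray(C,x/1.4,y/1.4,z)[:2] for x,y in((437,45),(590,200),(232,295))]
    print('wrist', np.mean(Q[1:],0),np.linalg.norm(Q[0]-Q[1]),np.linalg.norm(Q[0]-Q[2]),np.degrees(np.arctan2(*((Q[0]-Q[2])[::-1]))))
print('topcam pinbore',ray(T,*f(528,300),.092),'handle',ray(T,*f(92,172),.134))
out=im.copy();k=lab(r.x);out[v[k==1],u[k==1]]=[255,0,255];out[v[k==2],u[k==2]]=[255,255,0]
c=np.hstack([im[130:265,220:355],out[130:265,220:355]]);cv2.imwrite('pics/fit.png',cv2.resize(c,None,fx=2.8,fy=2.8,interpolation=0)[:,:,::-1])
E
python3 fit.py
```

```text
blue 841 green 329
153.0 [ 0.4793 -0.1816 -0.3536  0.0048 -0.002 ]
top base ctr 0.0 [ 0.53337833 -0.19878622] [np.float64(0.2262), np.float64(0.1456), np.float64(0.2277), np.float64(0.1446)] -19.89788152564822
wrist [ 0.52816192 -0.20381217] 0.15109527207305426 0.22866254348654605 -19.99084876077195
top base ctr 0.006 [ 0.53281614 -0.19879309] [np.float64(0.2253), np.float64(0.145), np.float64(0.2268), np.float64(0.144)] -19.897881525648224
wrist [ 0.52910768 -0.20324714] 0.1484478822106598 0.22465607199852405 -19.990848760771954
top base ctr 0.01 [ 0.53244136 -0.19879768] [np.float64(0.2247), np.float64(0.1446), np.float64(0.2262), np.float64(0.1437)] -19.89788152564823
wrist [ 0.5297382  -0.20287046] 0.14668295563573017 0.22198509100650943 -19.990848760771957
topcam pinbore [ 0.48192922 -0.17917805  0.092     ] handle [0.56054246 0.08110712 0.134     ]
```

View pics/fit.png

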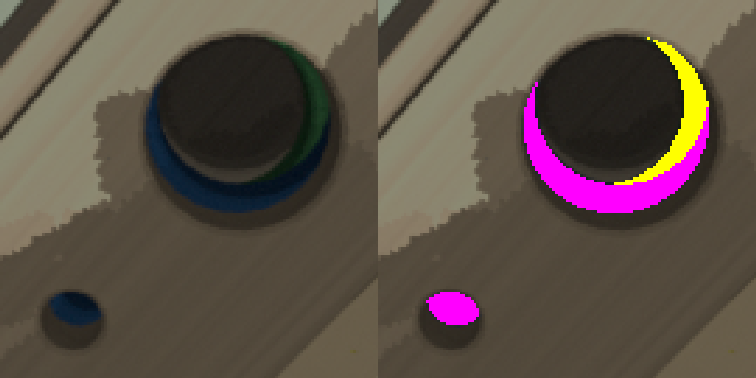

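The fit matches. The middle ring sits about +4.8 mm and the lower about −2 mm relative to the top, and the top ring is about −4.5 mm from the base. Next I'll go over the pin.

Request:
{"name": "move_arm", "arguments": {
  "moves": [
    [[17.1,-30.1,0,0,0,0],[17.1,-30.1,0,0,0,0],[17.1,-30.1,0,0,0,0],[17.1,-30.1,0,0,0,0],[17.1,-30.1,0,0,0,0],[17.1,-30.1,0,0,0,0],[17.1,-30.1,0,0,0,0],[17.1,-30.1,0,0,0,0],[0,0,0,0,0,0],[0,0,0,0,0,0]]
  ]
}}

```text
time_s: 3.05
ee_pos: [0.5605, 0.0785, 0.2002]
ee_rot: [3.087, 0.58, 0.0]
ft_force: [-0.2, -0.4, -0.0]
grip_width: 0.999
grasp_force: 0.0
```

```bash
python3 - <<'E'
from h import *
e=bot.observe();print(e['ee_pos'],e['ee_rot'],e['time_s'])
im=bot.get_image('wrist');C=cal('wrist')
hsv=cv2.cvtColor(im,cv2.COLOR_RGB2HSV).astype(int)
m=(((hsv[...,0]<10)|(hsv[...,0]>170))&(hsv[...,1]>120)&(hsv[...,2]>60)).astype(np.uint8)
n,l,s,c=cv2.connectedComponentsWithStats(m);i=1+np.argmax(s[1:,4]);print(s[i],c[i])
ct=max(cv2.findContours((l==i).astype(np.uint8),0,2)[0],key=cv2.contourArea)
for z in(.134,.113): print(z,ray(C,*c[i],z))
hull=cv2.convexHull(ct);ap=cv2.approxPolyDP(hull,2,True)[:,0];print([(tuple(p),np.round(ray(C,*p,.134)[:2],4)) for p in ap])
x,y,w,h=s[i][:4];c=im[max(0,y-60):y+h+60,max(0,x-80):x+w+80];print(x-80,y-60)
cv2.imwrite('pics/w2.png',cv2.resize(c,None,fx=3,fy=3,interpolation=2)[:590,:790,::-1])
E
```

```text
[0.56050702 0.07850237 0.20020986] [3.08714537e+00 5.80445085e-01 1.67392181e-04] 3.05
[254 201  45  43 971] [276.10710608 221.6838311 ]
0.134 [0.55904039 0.07906445 0.134     ]
0.113 [0.55268443 0.07687664 0.113     ]
[((np.int32(266), np.int32(201)), array([0.5697, 0.0901])), ((np.int32(298), np.int32(213)), array([0.5696, 0.068 ])), ((np.int32(285), np.int32(243)), array([0.5473, 0.0683])), ((np.int32(254), np.int32(231)), array([0.5478, 0.0903]))]
174 141
```

View pics/w2.png

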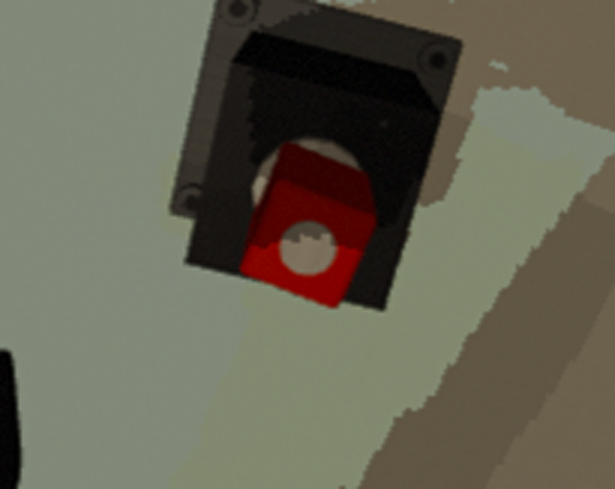

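The handle's top face is centred at about (276,222) in the full image, and its flats are nearly square to world x and y, so a 20.8° tool turn lines the gripper up. I'll turn, go down and grip.

Request:
{"name": "move_arm", "arguments": {
  "moves": [
    [[0,0,0,0,0,6.93],[0,0,0,0,0,6.93],[0,0,0,0,0,6.93],[-1,-1.5,25,0,0,0],[0,0,25,0,0,0],[0,0,25,0,0,0],[0,0,16,0,0,0],[0,0,10,0,0,0],[0,0,0,0,0,0]]
  ]
}}

```text
time_s: 3.85
ee_pos: [0.5582, 0.0783, 0.0969]
ee_rot: [-3.142, -0.009, 0.005]
ft_force: [-1.1, -0.3, -0.2]
grip_width: 1.002
grasp_force: 0.0
```

Request:
{"name": "move_arm", "arguments": {
  "moves": [
    [[0,0,0,0,0,0],[0,0,0,0,0,0],[0,0,0,0,0,0],[0,0,0,0,0,0],[0,0,0,0,0,0],[0,0,0,0,0,0],[0,0,0,0,0,0],[0,0,0,0,0,0]]
  ],
  "gripper": 0,
  "squeeze": 60
}}

```text
time_s: 4.52
ee_pos: [0.56, 0.0799, 0.1]
ee_rot: [3.141, 0.013, 0.002]
ft_force: [0.5, -0.4, 4.8]
grip_width: 0.269
grasp_force: 59.0
```

Request:
{"name": "move_arm", "arguments": {
  "moves": [
    [[0,0,-10,0,0,0],[0,0,-20,0,0,0],[0,0,-30,0,0,0],[0,0,-30,0,0,0],[0,0,-20,0,0,0],[0,0,0,0,0,0],[0,0,0,0,0,0]]
  ]
}}

```text
time_s: 5.1
ee_pos: [0.5601, 0.0799, 0.2103]
ee_rot: [3.141, 0.013, 0.003]
ft_force: [-0.3, -0.2, -2.4]
grip_width: 0.272
grasp_force: 59.8
```

Request:
{"name": "move_arm", "arguments": {
  "moves": [
    [[-8,26,0,0,0,0],[-11,36,0,0,0,0],[-11,36,0,0,0,0],[-11,36,0,0,0,0],[-11,36,0,0,0,0],[-11,36,0,0,0,0],[-9.5,30.5,0,0,0,0],[-7,24,0,0,0,0],[0,0,0,0,0,0],[0,0,0,0,0,0],[0,0,0,0,0,0]]
  ]
}}

```text
time_s: 6.02
ee_pos: [0.4816, -0.1806, 0.2078]
ee_rot: [-3.14, -0.012, 0.003]
ft_force: [-0.0, 0.2, -2.0]
grip_width: 0.271
grasp_force: 59.8
```

```bash
python3 - <<'E'
from h import *
e=bot.observe();print(e['ee_pos'],e['ee_rot'],e['time_s'],e['ft_force'],e['ft_torque'])
im=bot.get_image('wrist');C=cal('wrist')
p=np.load('fit.npy');print('bore px',proj(C,[[p[0],p[1],.092]]),'pin nose expected',proj(C,[e['ee_pos']-[0,0,.093]]))
c=im[100:400,130:430];cv2.imwrite('pics/w3.png',cv2.resize(c,None,fx=2,fy=2,interpolation=2)[:,:,::-1])
E
```

```text
[ 0.48156579 -0.18057827  0.20782528] [-3.14011873e+00 -1.20302001e-02  2.59598419e-03] 6.0167 [-0.01377376  0.20997475 -1.95797459] [-0.01389536 -0.0267159   0.04054893]
bore px [[281.27499992 204.9892711 ]] pin nose expected [[280.02598483 209.99783405]]
```

View pics/w3.png

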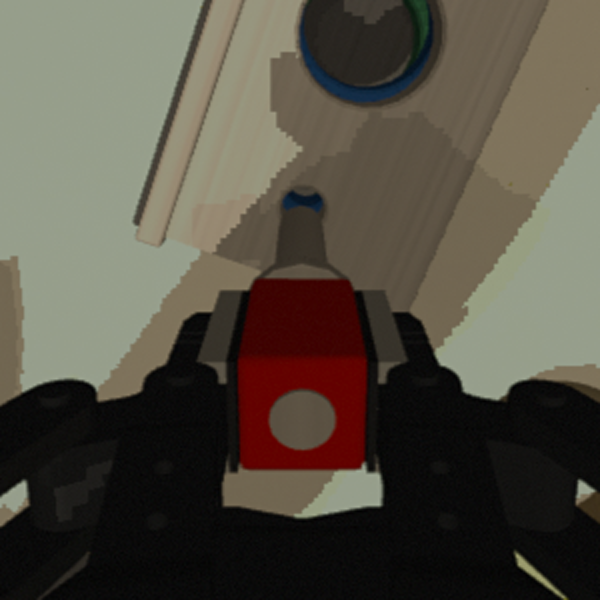

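The pin is held upright. Its nose is centred laterally over the bore, which is at about (302,206) in the crop. I'll lower it into the top bore, watching the force.

Request:
{"name": "move_arm", "arguments": {
  "moves": [
    [[0.5,0,10,0,0,0],[0,0,10,0,0,0],[0,0,3,0,0,0],[0,0,2,0,0,0],[0,0,0,0,0,0]]
  ]
}}

```text
time_s: 6.48
ee_pos: [0.4823, -0.1807, 0.1832]
ee_rot: [-3.141, -0.013, 0.002]
ft_force: [0.6, 0.6, -1.0]
grip_width: 0.272
grasp_force: 59.8
```

Request:
{"name": "move_arm", "arguments": {
  "moves": [
    [[0,0,2,0,0,0],[0,0,2,0,0,0],[0,0,0,0,0,0],[0,0,0,0,0,0]]
  ]
}}

```text
time_s: 6.82
ee_pos: [0.4823, -0.1812, 0.1799]
ee_rot: [-3.142, -0.012, 0.001]
ft_force: [-2.3, -0.6, -3.2]
grip_width: 0.273
grasp_force: 60.0
```

Request:
{"name": "move_arm", "arguments": {
  "moves": [
    [[0,0,4,0,0,0],[0,0,4,0,0,0],[0,0,3,0,0,0],[0,0,0,0,0,0],[0,0,0,0,0,0]]
  ]
}}

```text
time_s: 7.23
ee_pos: [0.4824, -0.1812, 0.1687]
ee_rot: [-3.141, -0.012, 0.001]
ft_force: [-1.8, -0.1, -2.9]
grip_width: 0.271
grasp_force: 60.0
```

Request:
{"name": "move_arm", "arguments": {
  "moves": [
    [[1.9,0.7,0,0,0,0],[1.9,0.7,0,0,0,0],[0,0,0,0,0,0],[0,0,3,0,0,0],[0,0,2,0,0,0],[0,0,0,0,0,0],[0,0,0,0,0,0]]
  ]
}}

```text
time_s: 7.82
ee_pos: [0.4865, -0.1826, 0.164]
ee_rot: [3.141, 0.013, 0.001]
ft_force: [-1.9, 0.3, -2.4]
grip_width: 0.27
grasp_force: 59.9
```

Request:
{"name": "move_arm", "arguments": {
  "moves": [
    [[0,0,2,0,0,0],[0,0,2,0,0,0],[0,0,0,0,0,0],[0,0,0,0,0,0]]
  ]
}}

```text
time_s: 8.15
ee_pos: [0.4865, -0.1826, 0.16]
ee_rot: [3.142, 0.012, 0.0]
ft_force: [-0.7, -0.5, -2.7]
grip_width: 0.271
grasp_force: 59.9
```

It's into the middle ring, so I'll continue to just above the lower one.

Request:
{"name": "move_arm", "arguments": {
  "moves": [
    [[0,0,3,0,0,0],[0,0,3,0,0,0],[0,0,3,0,0,0],[0,0,3,0,0,0],[0,0,0,0,0,0],[0,0,0,0,0,0]]
  ]
}}

```text
time_s: 8.65
ee_pos: [0.4863, -0.1825, 0.1478]
ee_rot: [-3.141, -0.013, 0.0]
ft_force: [0.0, -0.1, -2.1]
grip_width: 0.273
grasp_force: 59.9
```

Request:
{"name": "move_arm", "arguments": {
  "moves": [
    [[-1.5,-0.55,0,0,0,0],[-1.5,-0.55,0,0,0,0],[-1.5,-0.55,0,0,0,0],[-1.6,-0.55,0,0,0,0],[0,0,0,0,0,0],[0,0,0,0,0,0]]
  ]
}}

```text
time_s: 9.15
ee_pos: [0.4811, -0.1809, 0.1486]
ee_rot: [3.14, 0.012, 0.004]
ft_force: [5.1, -2.4, -3.3]
grip_width: 0.273
grasp_force: 59.6
```

Request:
{"name": "move_arm", "arguments": {
  "moves": [
    [[0,0,2,0,0,0],[0,0,2,0,0,0],[0,0,2,0,0,0],[0,0,2,0,0,0],[0,0,0,0,0,0],[0,0,0,0,0,0]]
  ]
}}

```text
time_s: 9.65
ee_pos: [0.4812, -0.181, 0.1412]
ee_rot: [3.14, 0.012, 0.004]
ft_force: [4.2, -1.8, 4.7]
grip_width: 0.272
grasp_force: 60.8
```

It touches the lower ring's face. I'll back off a little and refit the core bore to see the lower ring's offset.

Request:
{"name": "move_arm", "arguments": {
  "moves": [
    [[0,0,-4,0,0,0],[0,0,0,0,0,0],[0,0,0,0,0,0]]
  ]
}}

```text
time_s: 9.9
ee_pos: [0.4805, -0.1807, 0.1442]
ee_rot: [3.141, 0.012, 0.001]
ft_force: [4.1, -2.6, 0.1]
grip_width: 0.27
grasp_force: 60.1
```

```bash
sed -e "s/roi\[135.*/q=proj(C,[[.546,-.205,.082]])[0].astype(int);print(q);roi[max(0,q[1]-75):q[1]+75,q[0]-75:q[0]+75]=1/" -e "s/G=(H>55).*/G=(H>55)\&(H<90)\&(S>70)/" -e "s/((0,.009),(.072,.027))/((.072,.027),)/" -e "s/^T=cal.*/C0=C/;/^for z/,/^print('topcam/d" -e "s/c=np.hstack.*/a,b_=max(0,q[1]-75),q[0]-75;c=np.hstack([im[a:a+150,b_:b_+150],out[a:a+150,b_:b_+150]]);cv2.imwrite('pics\/fit2.png',cv2.resize(c,None,fx=2.6,fy=2.6,interpolation=0)[:,:,::-1])/" -e "s/'fit.npy'/'fit2.npy'/" -e "s/(-.45,-.28)/(-.352,-.346)/" fit.py > fit2.py; python3 fit2.py
```

```text
[321 117]
blue 889 green 1029
252.0 [ 0.4797 -0.1821 -0.3481  0.0006 -0.0029]
```

View pics/fit2.png

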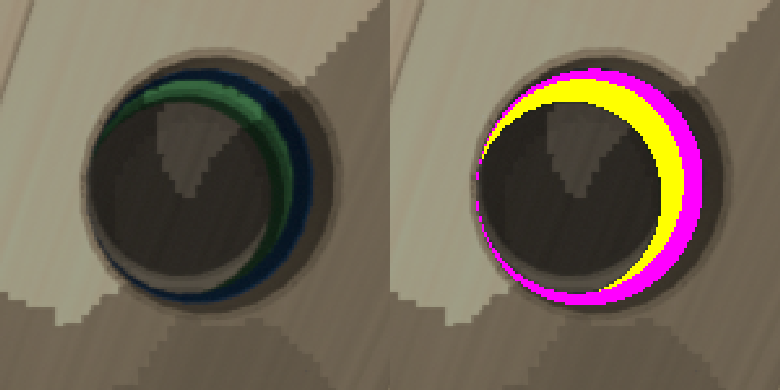

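The refit shows the lower ring about 3 mm further to −x, so I'll shift and try again.

Request:
{"name": "move_arm", "arguments": {
  "moves": [
    [[-1.3,-0.5,0,0,0,0],[-1.3,-0.5,0,0,0,0],[0,0,0,0,0,0],[0,0,2,0,0,0],[0,0,2,0,0,0],[0,0,0,0,0,0],[0,0,0,0,0,0]]
  ]
}}

```text
time_s: 10.53
ee_pos: [0.4777, -0.1796, 0.1396]
ee_rot: [3.141, 0.012, 0.0]
ft_force: [5.4, -3.6, -1.4]
grip_width: 0.271
grasp_force: 60.0
```

Request:
{"name": "move_arm", "arguments": {
  "moves": [
    [[0,0,2,0,0,0],[0,0,2,0,0,0],[0,0,0,0,0,0],[0,0,0,0,0,0]]
  ]
}}

```text
time_s: 10.87
ee_pos: [0.4776, -0.1795, 0.1356]
ee_rot: [3.141, 0.012, -0.0]
ft_force: [5.6, -3.6, -2.2]
grip_width: 0.273
grasp_force: 60.0
```

Request:
{"name": "move_arm", "arguments": {
  "moves": [
    [[0,0,3,0,0,0],[0,0,3,0,0,0],[0,0,3,0,0,0],[0,0,2.5,0,0,0],[0,0,0,0,0,0],[0,0,0,0,0,0]]
  ]
}}

```text
time_s: 11.37
ee_pos: [0.4775, -0.1794, 0.1237]
ee_rot: [-3.141, -0.012, 0.001]
ft_force: [5.5, -3.3, -3.5]
grip_width: 0.276
grasp_force: 59.8
```

Request:
{"name": "move_arm", "arguments": {
  "moves": [
    [[1.6,0.6,0,0,0,0],[1.6,0.6,0,0,0,0],[1.6,0.6,0,0,0,0],[1.6,0.6,0,0,0,0],[1.7,0.6,0,0,0,0],[0.8,0.3,0,0,0,0],[0,0,0,0,0,0],[0,0,0,0,0,0]]
  ]
}}

```text
time_s: 12.03
ee_pos: [0.4843, -0.1815, 0.1234]
ee_rot: [-3.139, -0.013, 0.009]
ft_force: [-7.3, 2.4, 1.0]
grip_width: 0.269
grasp_force: 60.3
```

Request:
{"name": "move_arm", "arguments": {
  "moves": [
    [[0,0,2,0,0,0],[0,0,2,0,0,0],[0,0,2,0,0,0],[0,0,1,0,0,0],[0,0,0,0,0,0],[0,0,0,0,0,0]]
  ]
}}

```text
time_s: 12.53
ee_pos: [0.4845, -0.1817, 0.1165]
ee_rot: [-3.14, -0.012, 0.008]
ft_force: [-6.9, 2.1, 0.4]
grip_width: 0.271
grasp_force: 60.4
```

It has entered the base, so I'll continue home.

Request:
{"name": "move_arm", "arguments": {
  "moves": [
    [[0,0,2,0,0,0],[0,0,2,0,0,0],[0,0,2,0,0,0],[0,0,2,0,0,0],[0,0,0,0,0,0],[0,0,0,0,0,0]]
  ]
}}

```text
time_s: 13.03
ee_pos: [0.4848, -0.1818, 0.1085]
ee_rot: [-3.14, -0.012, 0.007]
ft_force: [-5.3, 2.3, 0.3]
grip_width: 0.267
grasp_force: 60.2
```

Request:
{"name": "move_arm", "arguments": {
  "moves": [
    [[0,0,1.5,0,0,0],[0,0,1.5,0,0,0],[0,0,0,0,0,0],[0,0,0,0,0,0]]
  ]
}}

```text
time_s: 13.37
ee_pos: [0.4849, -0.1819, 0.1061]
ee_rot: [-3.14, -0.012, 0.006]
ft_force: [-7.3, 1.7, 4.3]
grip_width: 0.272
grasp_force: 60.5
```

Request:
{"name": "move_arm", "arguments": {
  "moves": [
    [[0,0,1,0,0,0],[0,0,1,0,0,0],[0,0,0,0,0,0],[0,0,0,0,0,0]]
  ]
}}

```text
time_s: 13.7
ee_pos: [0.486, -0.1824, 0.106]
ee_rot: [-3.141, -0.013, 0.002]
ft_force: [-6.3, 3.7, 15.6]
grip_width: 0.272
grasp_force: 62.1
```

The force is up and z no longer changes, so the collar is seated. I'll relax the push, then release.

Request:
{"name": "move_arm", "arguments": {
  "moves": [
    [[0,0,-1.5,0,0,0],[0,0,0,0,0,0],[0,0,0,0,0,0]]
  ]
}}

```text
time_s: 13.95
ee_pos: [0.4859, -0.1823, 0.106]
ee_rot: [-3.141, -0.013, 0.002]
ft_force: [-4.8, 2.5, 6.0]
grip_width: 0.27
grasp_force: 61.0
```

Request:
{"name": "move_arm", "arguments": {
  "moves": [
    [[0,0,0,0,0,0],[0,0,0,0,0,0],[0,0,0,0,0,0],[0,0,0,0,0,0],[0,0,0,0,0,0],[0,0,0,0,0,0]]
  ],
  "gripper": 70
}}

```text
time_s: 14.45
ee_pos: [0.4866, -0.1828, 0.106]
ee_rot: [3.141, 0.012, 0.0]
ft_force: [-0.3, -0.1, -0.0]
grip_width: 0.814
grasp_force: 0.0
```

Request:
{"name": "move_arm", "arguments": {
  "moves": [
    [[0,0,-10,0,0,0],[0,0,-20,0,0,0],[0,0,-25,0,0,0],[0,0,-25,0,0,0],[-20,0,-15,0,0,0],[-20,0,0,0,0,0],[0,0,0,0,0,0],[0,0,0,0,0,0]]
  ]
}}

```text
time_s: 15.12
ee_pos: [0.4466, -0.1833, 0.2022]
ee_rot: [3.14, 0.011, 0.002]
ft_force: [0.9, 0.4, -0.1]
grip_width: 0.822
grasp_force: 0.0
```

```bash
python3 - <<'E'
from h import *
e=bot.observe();print(e['ee_pos'],e['time_s'],e['ft_force'])
w=bot.get_image('wrist')[60:340,130:430]
cv2.imwrite('pics/w4.png',cv2.resize(w,None,fx=2,fy=2,interpolation=2)[:,:,::-1])
E
```

```text
[ 0.44657645 -0.18333206  0.20219366] 15.1167 [ 0.9363955   0.37638057 -0.11124705]
```

View pics/w4.png

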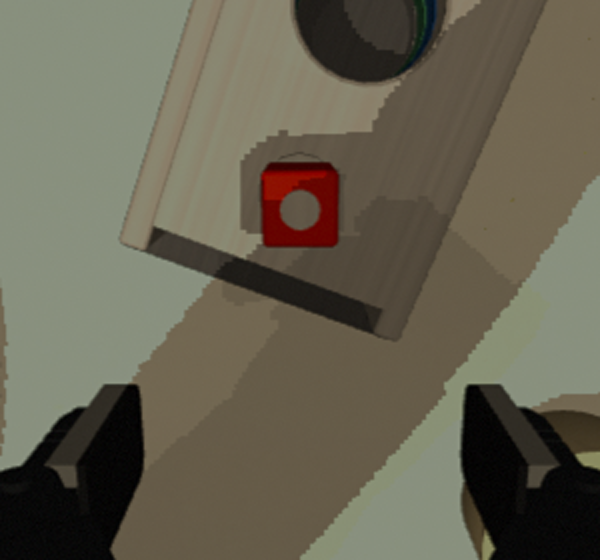

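The pin stands upright at (300,205) with its collar on the top ring. The ring bores look stacked, and the gripper is clear. The seated tool height, 6 mm above the stand grasp, matches the pin being fully home.

```bash
python3 -c "
from cell import bot
print(bot.sign_off())"
```

```text
the job is handed in; nothing more can be done
None
```

The pin is threaded through all three rings into the base, with its collar seated on the top ring, and has been let go. I handed the job in at about 15 s of the 72 s, but the hand-in returned no verdict.

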